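Free a tube rack from the decapping dock

TASK

Swing the yellow hold-down bar of the decapping dock up until it stands about upright and leave it open. Then slide the white tube rack straight out of the dock's guide rails, away from the end stop, and set it down gently, without dropping it, in the middle of the green pad, lengthways along the pad (either end first). Keep the rack upright throughout and leave the other things on the bench where they are.

Things in the scene. Friction and masses are not known exactly. Their poses are not given: they have to be found in the camera images.
- dock: Aluminium dock fixed to the bench, base 185 x 130 x 16 mm (x -95 to +90 mm). Origin at bench level under the docked rack's centre; z up. The rack leaves along the dock's own -x, roughly towards the robot; end stop at x = +79 mm; hinge post on the +y side.
- rail_mouth (a point): Point on the base's top (16 mm above the bench) midway between the open ends of the dark guide rails, 40 mm from the dock origin towards -x. Rails: y = 36..54 mm each side, x = -40 to +75 mm, tops 30 mm above the bench. They overhang the rack's flanges with 3 mm play above, 2 mm at each side: the rack can only slide, and is free after 115 mm of travel.
- bar (a joint): Hinge angle of the yellow hold-down bar, rad: 0 = down in a slot across the rack, blocking it; grows as the free end rises; 1.57 = upright; stop at 1.85. Starts at 0 to 0.08. The bar is 16 mm wide, 10 mm thick. The hinge is stiff (about 3 N at the grip moves it): the bar stays where it is left.
- bar_hinge (a point): Point on the bar's hinge axis, which runs along the dock's x; at (53, 74, 57) mm in the dock's frame. The bar reaches from here across the rack to the dock's -y side.
- bar_grip (a point): Middle of the clear part of the black grip rod at the bar's free end: 12 mm diameter, parallel to the dock's x, clear over 40 mm. Bar down: at dock (23, -85, 72) mm; it swings on a 160 mm radius about the hinge; at 1.57 rad it is at dock (23, 89, 216) mm. It may turn between the fingers.
- rack: White tube rack with ten purple-capped tubes fixed in it, 150 (x) x 84 (y, bottom flange 5 mm thick; body 64) mm, cap tops at 46 mm, 0.25 to 0.5 kg. Origin at the centre of its underside; z up. It starts in the dock, axes parallel to the dock's, origin 16 mm above the bench. A wall 51 mm high at its +x end stands behind the bar.
- rack_handle (a point): Centre of the rack's black carrying handle bar: 84 mm long along the rack's x, 12 mm wide (y), 18 mm tall; at (-10, 0, 77) mm in the rack's frame, 31 mm above the caps to its centre.
- green_pad: Green pad fixed flat on the bench, 220 (x) x 156 (y) x 3 mm; origin at the centre of its underside, its x along its length. It is on the robot's left or right; an orange pad of the same size is on the other side.
- orange_pad: Orange pad, same size, not to be used; origin likewise.
- tip_box: Bystander: white and yellow tip box, 85 x 122 x 73 mm, origin under its centre.
- bottle: Bystander: amber bottle, 64 mm diameter, 130 mm tall, origin under its centre.
- well_plate: Bystander: clear well plate, 86 x 128 x 14 mm, origin under its centre.
- beaker: Bystander: glass beaker, 70 mm diameter, 90 mm tall, origin under its centre.
- jar: Bystander: jar, 70 mm diameter, 75 mm tall, origin under its centre.
- pipette: Bystander: yellow pipette lying on the bench, 245 mm long (x), 34 mm wide, 26 mm high; origin at bench level, 115 mm from its black button end.
- pipette2: Bystander: purple pipette lying on the bench, same size.

How it is judged:
By the outcome, as a careful person would: the job done as asked, in the order asked, and still so for the second after the job is handed in, with the robot touching nothing.
It also fails if it takes over 58 s, if anything falls off the work surface, if the arm or the gripper's body presses on something with over 40 N, if the wrist force passes 120 N, or if a joint passes its speed limit or range.

ROBOT

A 6-joint arm with a two-finger parallel gripper is mounted at the origin on the work surface. World frame = base frame: x ahead of the robot, y to its left, z up, the work surface at z = 0. Lengths are in m, angles in rad, forces in N, time in s.
With the tool pointing down it reaches from about 0.275 to 0.775 m from the base axis. Payload 14.6 kg.
Tool frame: the origin (TCP) lies on the centre line of the jaws, within the pads' length; the fingertips stand 14 mm ahead of it and the grasp point (between the pads) lies 5 mm behind it; z points along the fingers, y is the direction in which the jaws open and shut (so a half turn about z gives the same grasp; the last joint's range is limited). The gripper opens to 85 mm and grips with 20 to 120 N. Pads are 22 mm wide; open, the fingers measure 114 mm over their backs; the gripper's body (76 mm by 85 mm) begins 54 mm behind the grasp point. The pads swing forward as they close: fully open they stand 13 mm farther back than shut.
Start: joints at [1.083, 0.263, -0.048, 1.259, 0, 1.415], TCP at [0.172, 0.496, 0.245] pointing down, gripper open.
Joint ranges: [-2.65, 2.65], [-0.89, 1.7], [-1.18, 1.37], [-2.13, 2.11], [-1.35, 1.29], [-3.14, 3.14]. Speed limits (rad/s): [1.89, 1.89, 2.57, 2.79, 3.14, 3.14].

INTERFACE

Orientations are given as a unit quaternion [w, x, y, z].
In Python, from station import read_state, read_camera, camera_model, job_done, masks_of gives the robot as it stands.
- The arm moves only by the shell command python3 -m handwheel 'ROWS' [OPENING]. ROWS is a JSON object of lists of equal length, an entry for each row: "slide": the shift along the tool's x, y, z in m, a list of three; "twist": the turn about the tool's z in rad. In form: {"slide": [[dx, dy, dz], ...], "twist": [twist, ...]}. A call has 1 to 12 rows; each row shifts and turns the commanded pose from where the row before left it, along the tool's axes as they then stand; what a row does not reach is not made up. A row lasts 1/12 s, in which the tool goes at most 41.7 mm and 7.16 degrees, less where a joint would pass 70% of its speed; a pose out of reach is approached as far as the arm can. A call is refused whole if a number of a shift passes 0.0417 or a number of a turn 0.125, either way. A call with a gripper value outside its range is refused whole. OPENING is the finger opening in m, from 0 to 0.0854, set as the call begins (- or left out, the last holds). The fingers move at their own pace and stop on an object; the grip force is fixed at half the most. Time passes only in rows, so rows that do not move let the fingers close. It gives the time, the measured TCP pose, the force and the opening at its end, in the units of the state.
- read_state(): the state, without advancing time (a new reading comes with each control period).
- read_camera(name): name is "scene" or "top" or "wrist"; returns (picture, depth): 400x640x3 uint8, red, green, blue; 400x640 float32, m along the optical axis (not along the pixel's ray), 0 where there is no reading.
- camera_model(name): a dict with "fx", "fy", "cx", "cy" (pixels), "pose" (4x4, takes a point from camera to world coordinates). Camera axes: x right, y down, z forward; pixel columns grow to the right and rows downward; lengths in m; the calibration is good to about 2 mm. The wrist camera is an equidistant fisheye: a pixel r from the principal point sees the ray r / f radians off the axis. A picture is of the moment at which its call begins: read the wrist's pose just before it. camera_model takes no time and is no camera call; for the wrist camera it gives the pose at the moment of the call.
- job_done(): hands the job in, once; it reports no verdict.
Trained networks look in the newest picture that a camera, given by its name, has taken for a name from the list of things; names that differ only in an ending like _2 or _b are one class to them, and where a whole thing is asked for, a point or a joint stands for the part that bears it (a point fixed in the world has none). Each returns a list of dicts, best first, with "conf" (0 to 1); they miss things now and then, are a little off and sometimes report something else, mostly with a low value. They report only what shows in the picture. A call takes as long as a camera call.
- masks_of(name, camera): "pixels" (400x640 bool, what is visible of it) and "bbox" ([left, top, right, bottom] in pixels, round what is visible of it).
The state is a dict: "time_s": time; "joint_positions": joint angles; "qvel": joint speeds; "joint_efforts": joint torques, N m; "tool_pos": TCP position; "orientation": TCP orientation; "contact_force": force on the tool from outside, world axes, zero at the start; "wrist_torque": the same for the moment, N m; "grip_width": opening from 0.0 (shut) to 1.0 (fully open).
Only numpy, scipy, OpenCV 4.12 (cv2) and the standard library are available. Lean on these libraries where they do the work, as an engineer would, in place of code of your own. Each camera call takes 0.05 s, during which the arm holds its last target.

## Working session

There is one attempt and no reset: what is moved stays moved. The work goes in short steps, Python scripts to look and compute and a shell command to move; the robot and the scene stay as the last step left them, time stands still between calls to the robot, and variables do not carry over. Pictures are saved under pics/ and viewed, and the job is handed in when it is done.

```bash
ls; mkdir -p pics
python3 - <<'E'
from station import *
import cv2
s=read_state();print(s)
for n in("scene","top"):
    p,d=read_camera(n);cv2.imwrite(f"pics/{n}0.png",p[:,:,::-1]);m=camera_model(n);print(n,m)
E
```

```text
pics
{'time_s': 0.0, 'joint_positions': array([ 1.08271810e+00,  2.63520190e-01, -4.89833097e-02,  1.25937857e+00,
        1.01946897e-05,  1.41551579e+00]), 'qvel': array([ 0.00164412, -0.00070704,  0.00059248,  0.00046895, -0.00019609,
       -0.00025466]), 'joint_efforts': array([ 4.44554011e-03, -6.37607932e+01,  3.84568441e+01,  1.32616141e-02,
        1.87783116e-04, -2.20229526e-05]), 'tool_pos': array([0.17137438, 0.49595257, 0.24480948]), 'orientation': array([-1.76470993e-04,  1.65631995e-01,  9.86187481e-01, -5.13415951e-04]), 'contact_force': array([-0.31605467,  0.34055523, -0.33509456]), 'wrist_torque': array([-0.00535258, -0.01976743, -0.01856459]), 'grip_width': 1.0008812987961035}
scene {'fx': 420.20733925735374, 'fy': 420.20733925735374, 'cx': 317.27092647387093, 'cy': 203.47487801295657, 'pose': array([[-0.76091162,  0.53297142, -0.37007428,  1.16503869],
       [ 0.64875247,  0.61474948, -0.44855693,  0.68532306],
       [-0.01156505, -0.58139878, -0.81353654,  1.33738246],
       [ 0.        ,  0.        ,  0.        ,  1.        ]])}
top {'fx': 520.8814180160142, 'fy': 520.8814180160142, 'cx': 317.3757692834193, 'cy': 199.1426537278523, 'pose': array([[-1.98846568e-02, -9.81453420e-01,  1.90666684e-01,
         1.93457790e-01],
       [-9.99800690e-01,  1.98598265e-02, -2.04125304e-03,
        -8.03830915e-03],
       [-1.78321249e-03, -1.90669271e-01, -9.81652713e-01,
         2.14777552e+00],
       [ 0.00000000e+00,  0.00000000e+00,  0.00000000e+00,
         1.00000000e+00]])}
```

View pics/scene0.png

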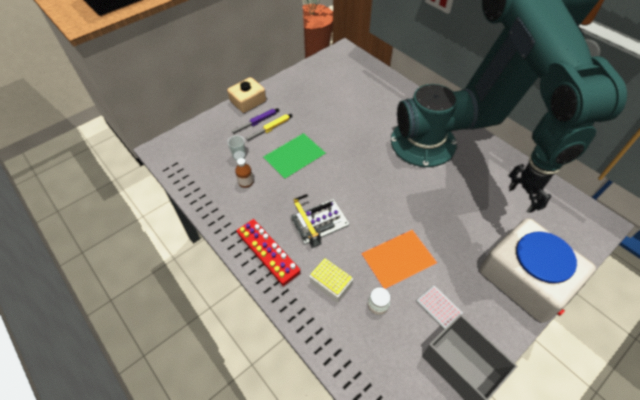

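View pics/top0.png

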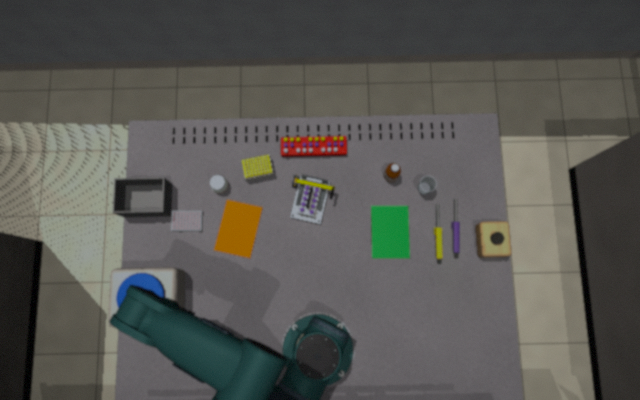

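```bash
cat > h.py <<'E'
from station import *
import numpy as np, cv2
def unproj(n,d,mask=None,m=None):
    m=m or camera_model(n)
    v,u=np.nonzero((d>0) if mask is None else (mask&(d>0)))
    z=d[v,u]
    P=np.c_[(u-m['cx'])/m['fx']*z,(v-m['cy'])/m['fy']*z,z]
    return P@m['pose'][:3,:3].T+m['pose'][:3,3]
def wproj(P,m):
    p=(np.atleast_2d(P)-m['pose'][:3,3])@m['pose'][:3,:3]
    r=np.hypot(p[:,0],p[:,1]);t=np.arctan2(r,p[:,2])
    return np.c_[m['cx']+m['fx']*t*p[:,0]/r,m['cy']+m['fy']*t*p[:,1]/r]
def proj(P,m):
    p=(np.atleast_2d(P)-m['pose'][:3,3])@m['pose'][:3,:3]
    return np.c_[m['cx']+m['fx']*p[:,0]/p[:,2],m['cy']+m['fy']*p[:,1]/p[:,2]]
def wunproj(d,mask,m):
    v,u=np.nonzero(mask&(d>0)); z=d[v,u]
    x=(u-m['cx'])/m['fx'];y=(v-m['cy'])/m['fy'];t=np.hypot(x,y);k=np.tan(t)/np.maximum(t,1e-9)
    return np.c_[x*k*z,y*k*z,z]@m['pose'][:3,:3].T+m['pose'][:3,3]
E
python3 - <<'E'
from h import *
for n in("top","scene"):
    p,d=read_camera(n)
    for o in("green_pad","dock","rack","bar","rack_handle","bar_grip"):
        r=masks_of(o,n)
        for k in r[:2]:
            P=unproj(n,d,k['pixels'])
            if len(P)<5: print(n,o,k['conf'],len(P));continue
            c,wh,a=cv2.minAreaRect(P[:,:2].astype(np.float32))
            print(n,o,round(k['conf'],2),k['bbox'],len(P),np.round(c,4),np.round(wh,4),round(a,1),np.round(np.percentile(P[:,2],[5,50,95]),3))
print(read_state()['time_s'])
E
```

```text
top green_pad 0.93 [365.6, 206.8, 410.0, 260.7] 1983 [ 0.4648 -0.3109] [0.1583 0.2244] 89.8 [-0.007  0.003  0.014]
top dock 0.56 [288.6, 174.4, 332.1, 222.4] 1053 [0.6106 0.0174] [0.1851 0.1995] 76.6 [0.002 0.025 0.073]
top rack 0.58 [298.0, 175.7, 323.7, 219.1] 631 [0.6146 0.0187] [0.0821 0.1603] 77.2 [0.021 0.056 0.1  ]
top bar 0.65 [298.6, 180.0, 333.7, 197.5] 173 [ 0.663 -0.012] [0.1616 0.0624] 61.4 [0.054 0.067 0.085]
top rack_handle 0.6 [295.6, 179.1, 320.4, 217.2] 539 [0.6084 0.0231] [0.0811 0.1488] 79.9 [0.022 0.056 0.1  ]
top bar_grip 0.54 [295.2, 181.4, 331.0, 198.1] 202 [ 0.6613 -0.0098] [0.1677 0.066 ] 62.2 [0.039 0.066 0.085]
scene green_pad 0.91 [264.3, 132.0, 327.1, 176.8] 1467 [ 0.4623 -0.3133] [0.1771 0.2285] 89.0 [-0.001  0.004  0.01 ]
scene green_pad 0.26 [294.4, 196.7, 312.8, 234.1] 226 [ 0.6487 -0.0269] [0.1964 0.0442] 63.4 [0.052 0.066 0.083]
scene dock 0.95 [290.6, 192.7, 347.5, 245.5] 896 [0.6412 0.0084] [0.1633 0.2346] 17.0 [0.007 0.032 0.073]
scene rack 0.56 [299.1, 202.0, 341.3, 234.2] 692 [0.606 0.02 ] [0.1052 0.1667] 84.7 [0.027 0.054 0.102]
scene bar 0.69 [294.9, 196.1, 312.0, 233.5] 115 [ 0.6568 -0.0039] [0.1484 0.0342] 65.1 [0.061 0.065 0.073]
scene rack_handle 0.8 [299.2, 203.7, 344.7, 232.8] 770 [0.6035 0.0159] [0.0988 0.1729] 76.6 [0.023 0.054 0.101]
scene bar_grip 0.5 [294.8, 198.0, 317.0, 236.2] 211 [ 0.6437 -0.0196] [0.2035 0.0446] 72.0 [0.057 0.065 0.083]
scene bar_grip 0.42 [235.8, 157.3, 254.1, 191.6] 432 [ 0.6912 -0.3623] [0.154  0.0759] 63.2 [0.002 0.075 0.13 ]
0.8
```

```bash
python3 -m handwheel '{"slide":[[-0.015,-0.012,-0.003],[-0.027,-0.0215,-0.0055],[-0.027,-0.0215,-0.0055],[-0.027,-0.0215,-0.0055],[-0.027,-0.0215,-0.0055],[-0.027,-0.0215,-0.0055],[-0.027,-0.0215,-0.0055],[-0.027,-0.0215,-0.0055],[-0.027,-0.0215,-0.0055],[-0.027,-0.0215,-0.0055]],"twist":[0,0,0,0,0,0,0,0,0,0]}' 0.045
python3 -m handwheel '{"slide":[[-0.027,-0.0215,-0.0055],[-0.027,-0.0215,-0.0055],[-0.027,-0.0215,-0.0055],[-0.027,-0.0215,-0.0055],[-0.027,-0.0215,-0.0055],[-0.027,-0.0215,-0.0055],[-0.027,-0.0215,-0.0055],[-0.015,-0.012,-0.003],[0,0,0],[0,0,0]],"twist":[0,0,0,0,0,0,0,0,-0.06,-0.06]}'
python3 - <<'E'
from h import *
m=camera_model("wrist");p,d=read_camera("wrist");cv2.imwrite("pics/w1.png",p[:,:,::-1]);np.savez("w1.npz",d=d,p=p,pose=m['pose'])
print(m,read_state()['tool_pos'],read_state()['orientation'])
E
```

```text
time_s: 1.63
tool_pos: [0.3487, 0.2161, 0.2983]
orientation: [0.0, 0.166, 0.986, 0.0]
contact_force: [1.0, 1.9, 0.0]
grip_width: 0.527
time_s: 2.47
tool_pos: [0.4886, -0.0038, 0.339]
orientation: [-0.0, 0.106, 0.994, 0.0]
contact_force: [0.2, -0.1, 0.5]
grip_width: 0.528
{'fx': 309.70691628693146, 'fy': 309.70691628693146, 'cx': 319.6201536752592, 'cy': 195.84103130484897, 'pose': array([[ 2.09940591e-01,  9.31492280e-01,  2.97064102e-01,
         4.11635657e-01],
       [ 9.77713692e-01, -2.00307878e-01, -6.28704325e-02,
         1.27285823e-02],
       [ 9.40957318e-04,  3.03642696e-01, -9.52785510e-01,
         4.68637990e-01],
       [ 0.00000000e+00,  0.00000000e+00,  0.00000000e+00,
         1.00000000e+00]])} [ 0.48825543 -0.00325608  0.33908842] [-1.64413957e-04  1.03245468e-01  9.94655893e-01  3.26710603e-05]
```

View pics/w1.png

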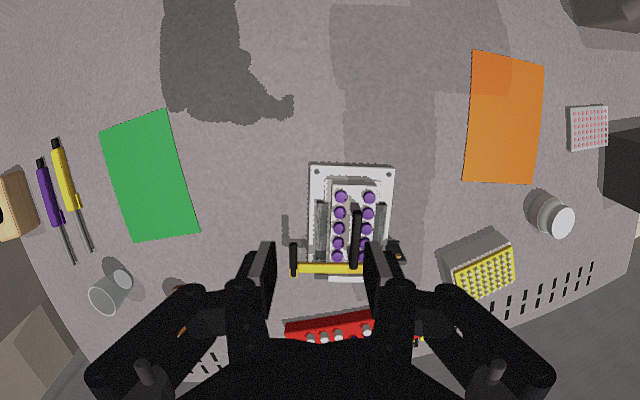

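Run:
```python
from h import *
m=camera_model("wrist");p,d=read_camera("wrist")
np.savez("w2.npz",d=d,p=p,pose=m['pose'])
for o in("dock","rack","bar","rack_handle","bar_grip"):
    for k in masks_of(o,"wrist")[:2]:
        P=wunproj(d,k['pixels'],m)
        if len(P)<5: continue
        np.save(f"m_{o}.npy",k['pixels']) if k['conf']>.3 else 0
        c,wh,a=cv2.minAreaRect(P[:,:2].astype(np.float32))
        print(o,round(k['conf'],2),k['bbox'],len(P),np.round(c,4),np.round(wh,4),round(a,1),np.round(np.percentile(P[:,2],[1,50,99]),3))
```

```text
dock 0.64 [287.1, 163.3, 405.6, 280.3] 4908 [0.5897 0.009 ] [0.1851 0.2169] 87.9 [0.005 0.019 0.084]
rack 0.85 [325.7, 179.7, 376.2, 284.4] 4285 [0.5859 0.0273] [0.0855 0.1986] 78.3 [0.02  0.057 0.104]
bar 0.74 [564.9, 107.2, 606.6, 151.0] 1751 [0.5289 0.5314] [0.1293 0.0905] 88.4 [0.003 0.016 0.018]
bar 0.56 [285.8, 243.8, 362.4, 278.2] 853 [ 0.6588 -0.0328] [0.1136 0.1008] 68.5 [0.001 0.067 0.084]
rack_handle 0.73 [324.4, 177.4, 379.4, 281.8] 4283 [0.6055 0.0172] [0.0844 0.2403] 72.9 [0.02  0.057 0.104]
bar_grip 0.93 [290.3, 244.5, 361.6, 280.1] 935 [ 0.6301 -0.0278] [0.1087 0.0736] 88.7 [0.058 0.066 0.084]
bar_grip 0.54 [87.9, 268.8, 134.9, 316.3] 1424 [ 0.6734 -0.5215] [0.0712 0.2071] 22.1 [0.001 0.065 0.091]
```

Run:
```python
from h import *
z=np.load("w2.npz");m=camera_model("wrist");m['pose']=z['pose'];d=z['d']
v,u=np.mgrid[:400,:640]
box=(u>285)&(u<405)&(v>150)&(v<290)
# keep away from fingers: depth
def rect(P,t):
    c,wh,a=cv2.minAreaRect(P[:,:2].astype(np.float32));print(t,len(P),np.round(c,4),np.round(wh,4),round(a,2),np.round(P.mean(0),4),np.round(np.ptp(P[:,2]),3))
P=wunproj(d,box,m)
Q=P[(P[:,2]>.094)&(P[:,2]<.115)];rect(Q,"handle")
q=Q[:,:2]-Q[:,:2].mean(0);w=np.linalg.svd(q,full_matrices=False)[2][0];print(np.degrees(np.arctan2(w[1],w[0])))
# base top front region
B=P[(P[:,2]>.011)&(P[:,2]<.021)&(P[:,0]<.6)];rect(B,"base")
G=wunproj(d,(u>284)&(u<301)&(v>240)&(v<280),m);G=G[(G[:,2]>.055)&(G[:,2]<.1)];rect(G,"grip")
print(np.round(np.percentile(G[:,2],[5,50,95]),4))
p=z['p'];cv2.imwrite("pics/w2c.png",cv2.resize(p[150:290,270:420,::-1],None,fx=4,fy=4))
```

```text
handle 531 [0.5984 0.0215] [0.0127 0.0839] 77.05 [0.5955 0.0216 0.1022] 0.011
-14.102517805939799
base 2120 [0.5652 0.03  ] [0.1309 0.1005] 76.75 [0.541  0.0298 0.017 ] 0.01
grip 328 [ 0.6208 -0.0687] [0.0171 0.0569] 76.52 [ 0.6212 -0.0698  0.0795] 0.024
[0.0668 0.0819 0.0839]
```

View pics/w2c.png

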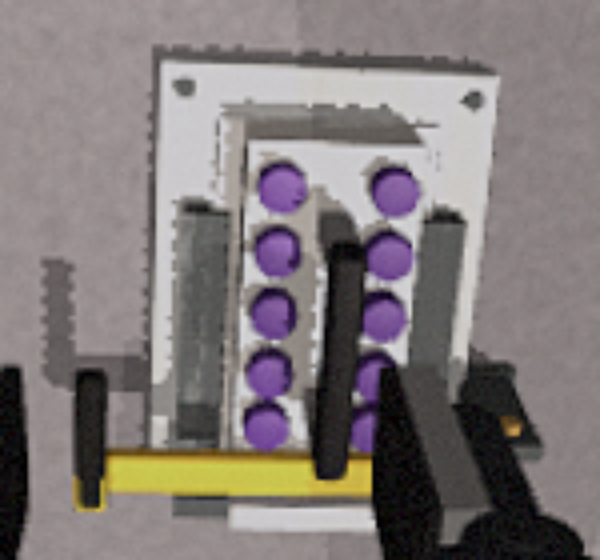

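```bash
python3 -m handwheel '{"slide":[[-0.013,-0.0035,0.01],[-0.027,-0.007,0.02],[-0.027,-0.007,0.02],[-0.027,-0.007,0.02],[-0.027,-0.007,0.02],[-0.0135,-0.0035,0.01],[0,0,0.03],[0,0,0.03],[0,0,0.01],[0,0,0]],"twist":[0.021,0,0,0,0,0,0,0,0,0]}'
cat > st.py <<'E'
from h import *
import sys
def dockc(x,o=(.608,.0192),yaw=-13.1):
    c,s=np.cos(np.radians(yaw)),np.sin(np.radians(yaw));d=np.array(x[:2])-o
    return np.array([c*d[0]+s*d[1],-s*d[0]+c*d[1]])
def st():
    s=read_state();q=s['orientation'];print('t',round(s['time_s'],2),'tcp',np.round(s['tool_pos'],4),'dock',np.round(dockc(s['tool_pos']),4),'xang',round(2*np.degrees(np.arctan2(q[2],q[1])),2)%360,'F',np.round(s['contact_force'],1),'T',np.round(s['wrist_torque'],2),'grip',round(s['grip_width']*.0854,4))
if __name__=="__main__": st()
E
python3 st.py
python3 - <<'E'
from h import *
m=camera_model("wrist");p,d=read_camera("wrist");cv2.imwrite("pics/w3.png",p[:,:,::-1])
E
```

```text
time_s: 3.65
tool_pos: [0.6097, -0.0673, 0.1666]
orientation: [-0.002, 0.117, 0.993, 0.0]
contact_force: [-0.5, 0.8, 0.3]
grip_width: 0.53
t 3.65 tcp [ 0.6097 -0.0673  0.1666] dock [ 0.0213 -0.0839] xang 166.56 F [-0.5  0.8  0.3] T [ 0.05 -0.03  0.01] grip 0.0452
```

View pics/w3.png

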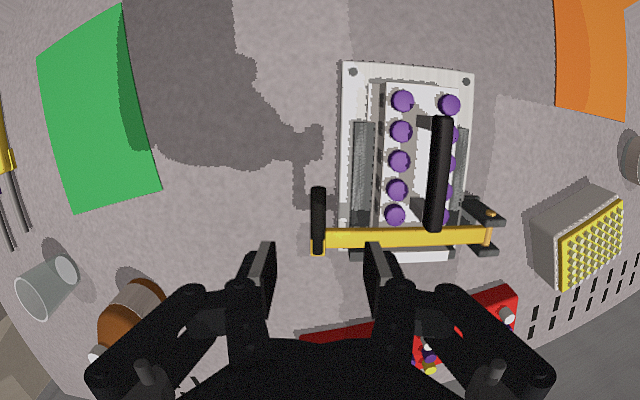

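Run:
```python
from st import *
st()
m=camera_model("wrist");p,d=read_camera("wrist")
v,u=np.mgrid[:400,:640]
G=wunproj(d,(u>310)&(u<327)&(v>187)&(v<252)&(p.max(2)<70),m);G=G[G[:,2]>.05]
D=np.array([np.r_[dockc(g),g[2]] for g in G])
print(len(D),np.round(np.percentile(D,[2,50,98],axis=0),4))
H=wunproj(d,(u>425)&(u<455)&(v>115)&(v<232)&(p.max(2)<70),m);H=H[H[:,2]>.095]
H=np.array([np.r_[dockc(g),g[2]] for g in H]);print(np.round(np.percentile(H,[2,50,98],axis=0),4))
```

```text
t 3.7 tcp [ 0.6105 -0.0674  0.1688] dock [ 0.0221 -0.0838] xang 166.57 F [-0.1 -0.1  0.8] T [ 0.   -0.02 -0.05] grip 0.045
863 [[ 0.0067 -0.0902  0.0788]
 [ 0.0283 -0.085   0.0827]
 [ 0.0557 -0.0796  0.0844]]
[[-0.0479 -0.0068  0.0959]
 [-0.0116 -0.0025  0.1025]
 [ 0.0291  0.0044  0.1043]]
```

```bash
python3 -m handwheel '{"slide":[[0,-0.001,0.015],[0,0,0.03],[0,0,0.03],[0,0,0.015],[0,0,0.006],[0,0,0]],"twist":[0,0,0,0,0,0]}'; python3 st.py
python3 -m handwheel '{"slide":[[0,0,0],[0,0,0],[0,0,0],[0,0,0],[0,0,0],[0,0,0]],"twist":[0,0,0,0,0,0]}' 0; python3 st.py
```

```text
time_s: 4.25
tool_pos: [0.611, -0.0685, 0.0738]
orientation: [0.0, 0.117, 0.993, -0.0]
contact_force: [0.0, 0.1, -0.2]
grip_width: 0.529
t 4.25 tcp [ 0.611  -0.0685  0.0738] dock [ 0.0228 -0.0848] xang 166.6 F [ 0.   0.1 -0.2] T [-0.03  0.01 -0.04] grip 0.0451
time_s: 4.75
tool_pos: [0.6114, -0.0693, 0.0745]
orientation: [0.001, 0.117, 0.993, -0.001]
contact_force: [0.2, -5.5, 0.6]
grip_width: 0.112
t 4.75 tcp [ 0.6114 -0.0693  0.0745] dock [ 0.0234 -0.0854] xang 166.57 F [ 0.2 -5.5  0.6] T [-0.96 -0.14 -0.13] grip 0.0096
```

Run:
```python
import numpy as np
a=np.linspace(.128,.094+1.62,25);y=-.1597*np.cos(a);z=.1597*np.sin(a)
print([[0,round(p,4),round(-q,4)] for p,q in zip(np.diff(y),np.diff(z))])
```

```text
[[0, np.float64(0.0017), np.float64(-0.0104)], [0, np.float64(0.0024), np.float64(-0.0103)], [0, np.float64(0.003), np.float64(-0.0101)], [0, np.float64(0.0037), np.float64(-0.0099)], [0, np.float64(0.0044), np.float64(-0.0096)], [0, np.float64(0.005), np.float64(-0.0093)], [0, np.float64(0.0056), np.float64(-0.009)], [0, np.float64(0.0062), np.float64(-0.0086)], [0, np.float64(0.0067), np.float64(-0.0081)], [0, np.float64(0.0072), np.float64(-0.0077)], [0, np.float64(0.0077), np.float64(-0.0072)], [0, np.float64(0.0082), np.float64(-0.0067)], [0, np.float64(0.0086), np.float64(-0.0061)], [0, np.float64(0.009), np.float64(-0.0055)], [0, np.float64(0.0093), np.float64(-0.0049)], [0, np.float64(0.0096), np.float64(-0.0043)], [0, np.float64(0.0099), np.float64(-0.0036)], [0, np.float64(0.0101), np.float64(-0.003)], [0, np.float64(0.0103), np.float64(-0.0023)], [0, np.float64(0.0104), np.float64(-0.0016)], [0, np.float64(0.0105), np.float64(-0.0009)], [0, np.float64(0.0105), np.float64(-0.0002)], [0, np.float64(0.0105), np.float64(0.0005)], [0, np.float64(0.0105), np.float64(0.0012)]]
```

```bash
python3 -m handwheel '{"slide":[[0,0.0017,-0.0104],[0,0.0024,-0.0103],[0,0.003,-0.0101],[0,0.0037,-0.0099],[0,0.0044,-0.0096],[0,0.005,-0.0093],[0,0.0056,-0.009],[0,0.0062,-0.0086]],"twist":[0,0,0,0,0,0,0,0]}';python3 st.py
```

```text
time_s: 5.42
tool_pos: [0.6187, -0.0401, 0.1527]
orientation: [0.002, 0.118, 0.993, -0.003]
contact_force: [-2.2, -20.4, 7.8]
grip_width: 0.113
t 5.42 tcp [ 0.6187 -0.0401  0.1527] dock [ 0.0239 -0.0554] xang 166.48 F [ -2.2 -20.4   7.8] T [-4.31  0.47 -0.09] grip 0.0097
```

```bash
python3 -m handwheel '{"slide":[[0,0.0045,-0.0095],[0,0.005,-0.009],[0,0.0067,-0.0078],[0,0.0082,-0.0067]],"twist":[0,0,0,0]}';python3 st.py
```

```text
time_s: 5.75
tool_pos: [0.6253, -0.0129, 0.1841]
orientation: [0.002, 0.117, 0.993, 0.001]
contact_force: [12.4, -0.1, -8.0]
grip_width: 0.116
t 5.75 tcp [ 0.6253 -0.0129  0.1841] dock [ 0.0242 -0.0273] xang 166.61 F [12.4 -0.1 -8. ] T [-0.23 -2.39 -0.13] grip 0.0099
```

```bash
python3 -m handwheel '{"slide":[[0,0,0],[0,0,0]],"twist":[0,0]}';python3 st.py
python3 - <<'E'
from h import *
m=camera_model("wrist");p,d=read_camera("wrist");cv2.imwrite("pics/w4.png",p[:,:,::-1])
E
```

```text
time_s: 5.92
tool_pos: [0.6255, -0.0126, 0.1846]
orientation: [0.002, 0.116, 0.993, 0.001]
contact_force: [10.7, 3.9, -5.7]
grip_width: 0.111
t 5.92 tcp [ 0.6255 -0.0126  0.1846] dock [ 0.0242 -0.027 ] xang 166.66 F [10.7  3.9 -5.7] T [ 0.93 -2.02 -0.07] grip 0.0095
```

View pics/w4.png

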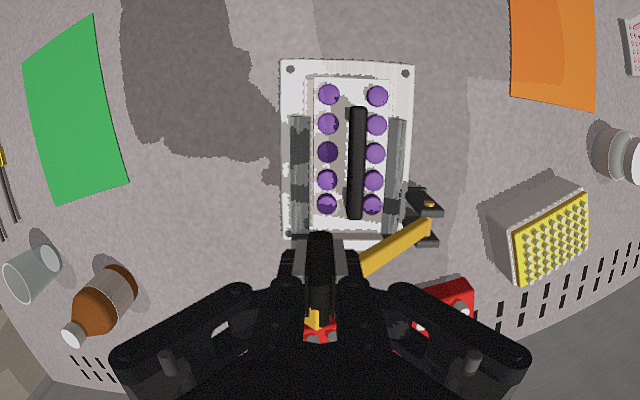

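```bash
python3 - <<'E'
import numpy as np
a=np.linspace(.897,1.70,13);y=-.1605*np.cos(a);z=.1605*np.sin(a)
print([[0,round(float(p),4),round(float(-q),4)] for p,q in zip(np.diff(y),np.diff(z))])
E
python3 -m handwheel '{"slide":[[-0.002,0.0085,-0.0055],[0,0.0088,-0.0061],[0,0.0092,-0.0055],[0,0.0095,-0.0049],[0,0.0099,-0.0042]],"twist":[0,0,0,0,0]}';python3 st.py
```

```text
[[0, 0.0086, -0.0064], [0, 0.009, -0.0058], [0, 0.0094, -0.0052], [0, 0.0097, -0.0046], [0, 0.01, -0.0039], [0, 0.0102, -0.0032], [0, 0.0104, -0.0025], [0, 0.0106, -0.0018], [0, 0.0107, -0.0011], [0, 0.0107, -0.0004], [0, 0.0107, 0.0003], [0, 0.0107, 0.001]]
time_s: 6.38
tool_pos: [0.6365, 0.0304, 0.2111]
orientation: [0.001, 0.117, 0.993, -0.001]
contact_force: [-3.8, -7.8, 13.3]
grip_width: 0.111
t 6.38 tcp [0.6365 0.0304 0.2111] dock [0.0252 0.0174] xang 166.56 F [-3.8 -7.8 13.3] T [-1.78  0.99 -0.11] grip 0.0095
```

```bash
python3 -m handwheel '{"slide":[[0,0.0095,-0.0045],[0,0.0102,-0.003],[0,0.0105,-0.002],[0,0.0107,-0.0012]],"twist":[0,0,0,0]}';python3 st.py
```

```text
time_s: 6.72
tool_pos: [0.6466, 0.0706, 0.222]
orientation: [0.001, 0.117, 0.993, -0.0]
contact_force: [3.8, -6.7, 3.3]
grip_width: 0.109
t 6.72 tcp [0.6466 0.0706 0.222 ] dock [0.0259 0.0588] xang 166.58 F [ 3.8 -6.7  3.3] T [-1.59 -0.54 -0.21] grip 0.0093
```

```bash
python3 -m handwheel '{"slide":[[0,0.0107,-0.0006],[0,0.0107,0],[0,0.0102,0.0005],[0,0,0],[0,0,0]],"twist":[0,0,0,0,0]}';python3 st.py
python3 - <<'E'
from h import *
for n in("wrist","scene"):
    p,d=read_camera(n);cv2.imwrite(f"pics/{n}5.png",p[:,:,::-1] if n=="wrist" else cv2.resize(p[130:290,200:400,::-1],None,fx=4,fy=3.75))
E
```

```text
time_s: 7.13
tool_pos: [0.6545, 0.1023, 0.2219]
orientation: [0.002, 0.116, 0.993, 0.001]
contact_force: [5.6, -0.1, 5.5]
grip_width: 0.108
t 7.13 tcp [0.6545 0.1023 0.2219] dock [0.0264 0.0915] xang 166.65 F [ 5.6 -0.1  5.5] T [ 0.05 -1.24 -0.24] grip 0.0092
```

View pics/wrist5.png

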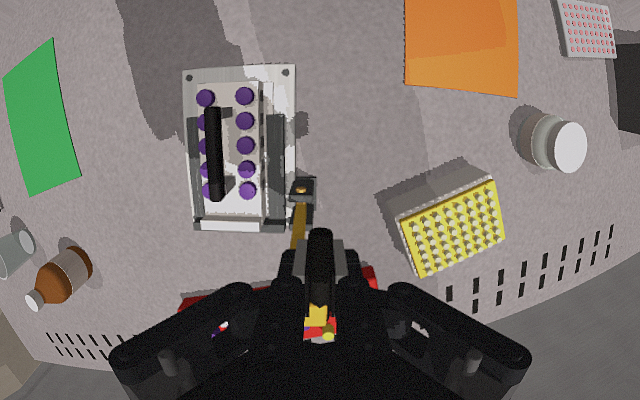

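View pics/scene5.png

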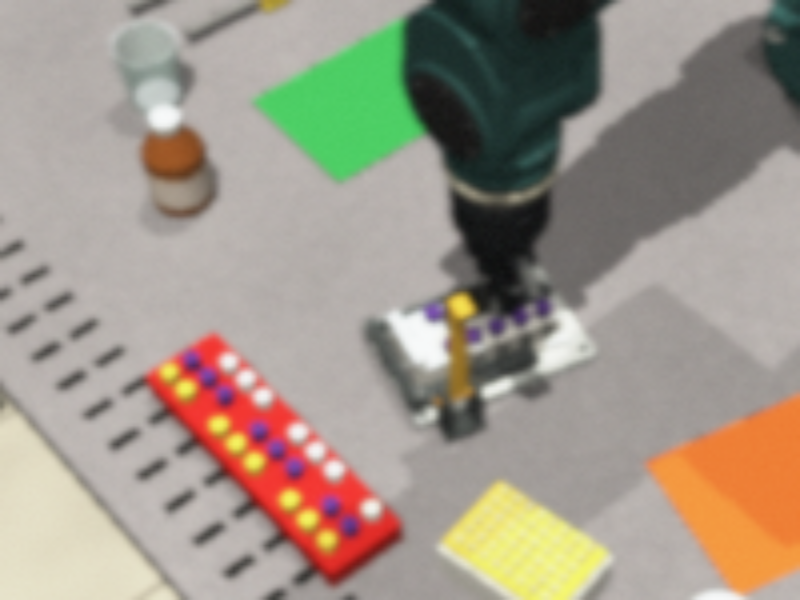

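```bash
python3 -m handwheel '{"slide":[[0,0,0],[0,0,0],[0,0,0],[0,0,0],[0,0,-0.015],[0,0,-0.03],[0,0,-0.03],[0,0,-0.02]],"twist":[0,0,0,0,0,0,0,0]}' 0.045;python3 st.py
python3 - <<'E'
from h import *
from st import dockc
for n in("wrist",):
    m=camera_model(n);p,d=read_camera(n);cv2.imwrite(f"pics/{n}6.png",p[:,:,::-1])
    v,u=np.mgrid[:400,:640]
    for k in masks_of("bar","wrist")[:3]:
        P=wunproj(d,k['pixels'],m);print(k['conf'],k['bbox'],len(P))
        if len(P):
            D=np.array([np.r_[dockc(g),g[2]] for g in P]);print(np.round(np.percentile(D,[2,50,98],axis=0),3))
E
```

```text
time_s: 7.9
tool_pos: [0.6528, 0.1012, 0.3181]
orientation: [0.001, 0.117, 0.993, 0.0]
contact_force: [0.3, -0.1, 0.2]
grip_width: 0.527
t 7.9 tcp [0.6528 0.1012 0.3181] dock [0.0251 0.09  ] xang 166.6 F [ 0.3 -0.1  0.2] T [ 0.02  0.08 -0.02] grip 0.045
0.73 [297.8, 181.4, 328.6, 250.4] 1708
[[0.009 0.071 0.089]
 [0.048 0.087 0.221]
 [0.06  0.097 0.224]]
```

View pics/wrist6.png

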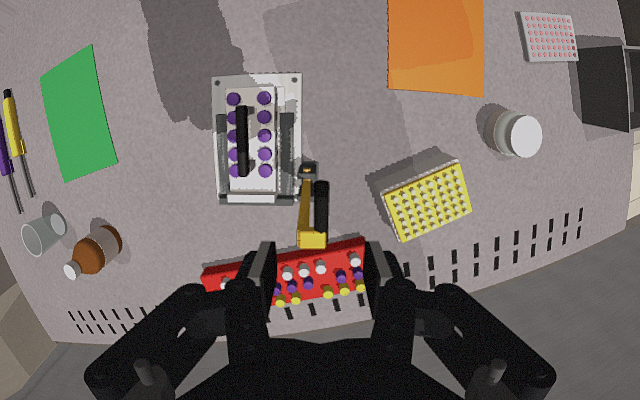

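```bash
python3 -m handwheel '{"slide":[[0.005,-0.013,0],[0.01,-0.026,0],[0.01,-0.026,0],[0.007,-0.018,0],[0.003,-0.008,0.01],[0,0,0.03],[0,0,0.04],[0,0,0.04],[0,0,0.03],[0,0,0.01],[0,0,0]],"twist":[0,0,0,0,0,0,0,0,0,0,0]}';python3 st.py
python3 - <<'E'
from h import *
from st import dockc
m=camera_model("wrist");p,d=read_camera("wrist");cv2.imwrite(f"pics/wrist7.png",p[:,:,::-1])
v,u=np.mgrid[:400,:640]
H=wunproj(d,(u>290)&(u<350)&(v>100)&(v<260)&(p.max(2)<75),m);H=H[(H[:,2]>.09)&(H[:,2]<.115)]
H=np.array([np.r_[dockc(g),g[2]] for g in H]);print(len(H),np.round(np.percentile(H,[2,50,98],axis=0),4))
E
```

```text
time_s: 8.92
tool_pos: [0.5963, 0.0209, 0.1532]
orientation: [-0.002, 0.117, 0.993, -0.0]
contact_force: [0.1, -0.0, -0.0]
grip_width: 0.526
t 8.92 tcp [0.5963 0.0209 0.1532] dock [-0.0117 -0.001 ] xang 166.6 F [ 0.1 -0.  -0. ] T [-0.01  0.02 -0.04] grip 0.0449
1705 [[-0.0505 -0.0058  0.0981]
 [-0.023  -0.      0.1027]
 [ 0.0094  0.0056  0.104 ]]
```

View pics/wrist7.png

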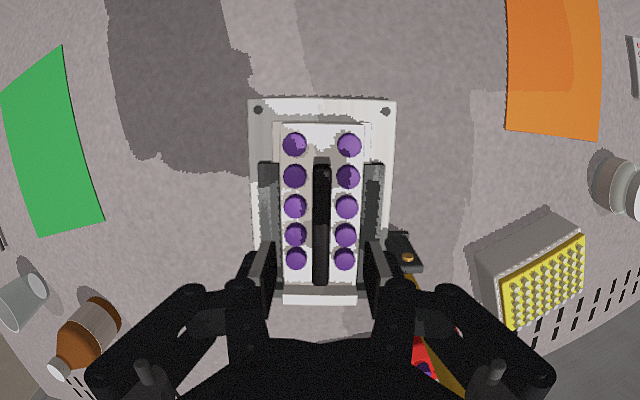

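```bash
python3 -m handwheel '{"slide":[[0,0.001,0.015],[0,0,0.025],[0,0,0.018],[0,0,0.006],[0,0,0]],"twist":[0,0,0,0,0]}';python3 st.py; python3 -m handwheel '{"slide":[[0,0,0],[0,0,0],[0,0,0],[0,0,0],[0,0,0],[0,0,0],[0,0,0]],"twist":[0,0,0,0,0,0,0]}' 0; python3 st.py
```

```text
time_s: 9.38
tool_pos: [0.5985, 0.0217, 0.092]
orientation: [0.0, 0.117, 0.993, 0.0]
contact_force: [-0.6, 0.7, 0.0]
grip_width: 0.526
t 9.38 tcp [0.5985 0.0217 0.092 ] dock [-0.0098  0.0002] xang 166.61 F [-0.6  0.7  0. ] T [0.01 0.04 0.01] grip 0.0449
time_s: 9.97
tool_pos: [0.599, 0.0216, 0.093]
orientation: [0.001, 0.117, 0.993, -0.0]
contact_force: [0.4, -0.6, 7.6]
grip_width: 0.127
t 9.97 tcp [0.599  0.0216 0.093 ] dock [-0.0093  0.0003] xang 166.61 F [ 0.4 -0.6  7.6] T [0.06 0.11 0.13] grip 0.0109
```

```bash
python3 -m handwheel '{"slide":[[0,0,-0.001],[0,0,-0.0005],[0.006,0,0],[0.01,0,0],[0.01,0,0]],"twist":[0,0,0,0,0]}';python3 st.py
```

```text
time_s: 10.38
tool_pos: [0.5725, 0.0278, 0.093]
orientation: [0.0, 0.117, 0.993, 0.0]
contact_force: [1.5, -0.3, -2.2]
grip_width: 0.125
t 10.38 tcp [0.5725 0.0278 0.093 ] dock [-0.0366  0.0003] xang 166.59 F [ 1.5 -0.3 -2.2] T [ 0.02 -0.23 -0.06] grip 0.0107
```

Sliding freely with low force.

```bash
python3 -m handwheel '{"slide":[[0.012,0,0],[0.014,0,0],[0.014,0,0],[0.014,0,0],[0.014,0,0],[0.014,0,0],[0.014,0,0],[0.012,0,0]],"twist":[0,0,0,0,0,0,0,0]}';python3 st.py
python3 - <<'E'
from h import *
m=camera_model("wrist");p,d=read_camera("wrist");cv2.imwrite(f"pics/wrist8.png",p[:,:,::-1])
E
```

```text
time_s: 11.05
tool_pos: [0.4665, 0.053, 0.0931]
orientation: [-0.0, 0.117, 0.993, 0.0]
contact_force: [1.1, -0.4, -1.7]
grip_width: 0.124
t 11.05 tcp [0.4665 0.053  0.0931] dock [-0.1455  0.0008] xang 166.6 F [ 1.1 -0.4 -1.7] T [-0.01 -0.21 -0.04] grip 0.0106
```

View pics/wrist8.png

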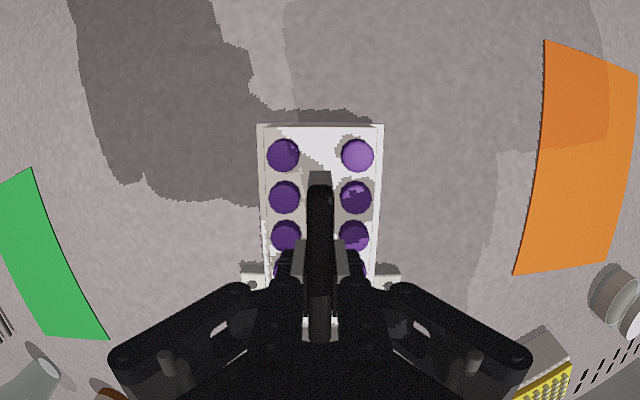

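```bash
python3 -m handwheel '{"slide":[[0.008,0,0],[0.004,0,-0.005],[0,0,-0.015],[0,0,-0.02],[0,0,-0.02],[0,0,-0.01],[0,0,0],[0,0,0]],"twist":[0,0,0,0,0,0,0,0]}';python3 st.py
python3 - <<'E'
from h import *
z=np.load("w2.npz");m=camera_model("wrist");m['pose']=z['pose']
hsv=cv2.cvtColor(z['p'],cv2.COLOR_RGB2HSV)
def green(p):
    h=cv2.cvtColor(p,cv2.COLOR_RGB2HSV);k=cv2.inRange(h,(50,120,60),(75,255,255))
    n,l,s,c=cv2.connectedComponentsWithStats(k);return l==1+np.argmax(s[1:,4])
def rect(P,t):
    c,wh,a=cv2.minAreaRect(P[:,:2].astype(np.float32));print(t,len(P),np.round(c,4),np.round(wh,4),round(a,2),np.round(np.median(P,axis=0),4))
rect(wunproj(z['d'],green(z['p']),m),"w")
# flat-plane version
def plane(mask,m,fish,h=.003):
    v,u=np.nonzero(mask);x=(u-m['cx'])/m['fx'];y=(v-m['cy'])/m['fy']
    if fish: t=np.hypot(x,y);k=np.tan(t)/t;x,y=x*k,y*k
    r=np.c_[x,y,np.ones(len(x))]@m['pose'][:3,:3].T;o=m['pose'][:3,3];return o+r*((h-o[2])/r[:,2])[:,None]
rect(plane(green(z['p']),m,1),"wplane")
p=cv2.imread("pics/top0.png")[:,:,::-1].copy();rect(plane(green(p),camera_model("top"),0),"topplane")
p=cv2.imread("pics/scene0.png")[:,:,::-1].copy();rect(plane(green(p),camera_model("scene"),0),"sceneplane")
E
```

```text
time_s: 11.77
tool_pos: [0.4563, 0.0554, 0.1631]
orientation: [0.0, 0.117, 0.993, 0.0]
contact_force: [-0.1, 0.7, -3.0]
grip_width: 0.126
t 11.77 tcp [0.4563 0.0554 0.1631] dock [-0.1559  0.0009] xang 166.6 F [-0.1  0.7 -3. ] T [-0.01  0.12  0.  ] grip 0.0108
w 8561 [ 0.4654 -0.3093] [0.1589 0.2188] 88.77 [ 0.4614 -0.3006  0.0037]
wplane 8582 [ 0.4656 -0.3092] [0.1557 0.2188] 88.89 [ 0.4615 -0.3011  0.003 ]
topplane 1923 [ 0.4684 -0.3099] [0.1531 0.2135] 89.14 [ 0.4663 -0.31    0.003 ]
sceneplane 1327 [ 0.4663 -0.3099] [0.1498 0.2138] 88.74 [ 0.4707 -0.3079  0.003 ]
```

```bash
python3 -m handwheel '{"slide":[[-0.002,-0.0085,0],[-0.004,-0.017,0],[-0.006,-0.025,0],[-0.007,-0.03,0],[-0.007,-0.03,0],[-0.007,-0.03,0],[-0.007,-0.03,0],[-0.007,-0.03,0],[-0.007,-0.03,0],[-0.007,-0.03,0],[-0.007,-0.03,0],[-0.007,-0.03,0]],"twist":[0,0,0,0,0,0,0,0,0,0,0,0]}';python3 -m handwheel '{"slide":[[-0.006,-0.022,0],[-0.003,-0.01,0],[0,-0.0035,0],[0,0,0],[0,0,0],[0,0,0],[0,0,0]],"twist":[0,0,-0.05,-0.08,-0.05,-0.035,0]}'; python3 st.py
python3 - <<'E'
from h import *
m=camera_model("wrist");p,d=read_camera("wrist");cv2.imwrite(f"pics/wrist9.png",p[:,:,::-1])
E
```

```text
time_s: 12.77
tool_pos: [0.4537, -0.2755, 0.1618]
orientation: [-0.001, 0.117, 0.993, 0.0]
contact_force: [1.3, 0.7, -3.8]
grip_width: 0.129
time_s: 13.35
tool_pos: [0.4548, -0.3099, 0.1621]
orientation: [-0.001, 0.009, 1.0, 0.001]
contact_force: [0.5, 0.5, -3.2]
grip_width: 0.128
t 13.35 tcp [ 0.4548 -0.3099  0.1621] dock [-0.0746 -0.3553] xang 179.02 F [ 0.5  0.5 -3.2] T [ 0.05 -0.01  0.02] grip 0.011
```

View pics/wrist9.png

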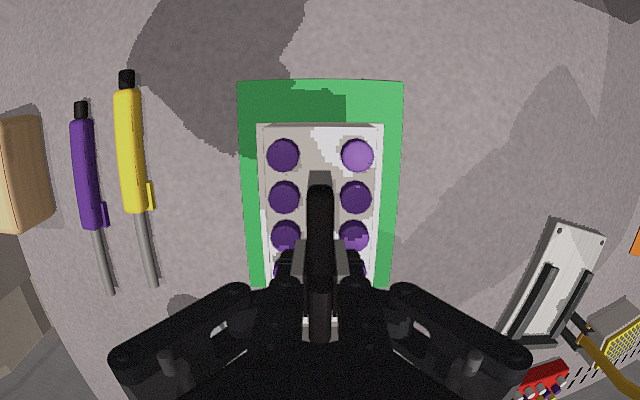

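```bash
python3 -m handwheel '{"slide":[[-0.002,0,0.01],[0,0,0.018],[0,0,0.018],[0,0,0.015],[0,0,0.008],[0,0,0.004],[0,0,0.003],[0,0,0]],"twist":[0,0,0,0,0,0,0,0]}'; python3 st.py; python3 -m handwheel '{"slide":[[0,0,0.0015],[0,0,0.0015],[0,0,0]],"twist":[0,0,0]}';python3 st.py
```

```text
time_s: 14.07
tool_pos: [0.4574, -0.3103, 0.0868]
orientation: [-0.0, 0.009, 1.0, 0.0]
contact_force: [-0.8, -0.1, -3.7]
grip_width: 0.127
t 14.07 tcp [ 0.4574 -0.3103  0.0868] dock [-0.072  -0.3551] xang 178.91 F [-0.8 -0.1 -3.7] T [-0.02  0.02 -0.  ] grip 0.0108
time_s: 14.32
tool_pos: [0.4575, -0.3105, 0.0842]
orientation: [0.0, 0.009, 1.0, -0.0]
contact_force: [-0.4, -0.0, -3.9]
grip_width: 0.122
t 14.32 tcp [ 0.4575 -0.3105  0.0842] dock [-0.0719 -0.3552] xang 178.92 F [-0.4 -0.  -3.9] T [ 0.05  0.03 -0.01] grip 0.0105
```

```bash
python3 -m handwheel '{"slide":[[0,0.001,0.0012],[0,0,0.0012],[0,0,0]],"twist":[0,0,0]}'; python3 st.py; python3 -m handwheel '{"slide":[[0,0,0.001],[0,0,0],[0,0,0]],"twist":[0,0,0]}';python3 st.py
```

```text
time_s: 14.57
tool_pos: [0.4573, -0.3092, 0.0815]
orientation: [-0.0, 0.009, 1.0, 0.0]
contact_force: [-0.8, 0.3, -3.1]
grip_width: 0.127
t 14.57 tcp [ 0.4573 -0.3092  0.0815] dock [-0.0723 -0.354 ] xang 178.93 F [-0.8  0.3 -3.1] T [ 0.03  0.06 -0.01] grip 0.0108
time_s: 14.82
tool_pos: [0.4573, -0.3093, 0.0806]
orientation: [-0.0, 0.009, 1.0, 0.0]
contact_force: [0.8, 0.3, -3.2]
grip_width: 0.124
t 14.82 tcp [ 0.4573 -0.3093  0.0806] dock [-0.0723 -0.3541] xang 178.92 F [ 0.8  0.3 -3.2] T [-0.06  0.06  0.01] grip 0.0106
```

```bash
python3 -m handwheel '{"slide":[[0,0,0.001],[0,0,0],[0,0,0]],"twist":[0,0,0]}'; python3 st.py; python3 -m handwheel '{"slide":[[0,0,0.001],[0,0,0],[0,0,0]],"twist":[0,0,0]}';python3 st.py
```

```text
time_s: 15.07
tool_pos: [0.4574, -0.3096, 0.08]
orientation: [0.0, 0.009, 1.0, -0.0]
contact_force: [-3.8, -0.4, 4.7]
grip_width: 0.125
t 15.07 tcp [ 0.4574 -0.3096  0.08  ] dock [-0.0721 -0.3544] xang 178.91 F [-3.8 -0.4  4.7] T [ 0.08  0.46 -0.01] grip 0.0107
time_s: 15.32
tool_pos: [0.4574, -0.3096, 0.0799]
orientation: [0.0, 0.009, 1.0, -0.001]
contact_force: [-6.9, 4.3, 22.4]
grip_width: 0.125
t 15.32 tcp [ 0.4574 -0.3096  0.0799] dock [-0.0721 -0.3543] xang 178.92 F [-6.9  4.3 22.4] T [0.85 1.4  0.04] grip 0.0107
```

Firm contact; ease back 1 mm, then release.

```bash
python3 -m handwheel '{"slide":[[0,0,-0.001],[0,0,0]],"twist":[0,0]}'; python3 st.py; python3 -m handwheel '{"slide":[[0,0,0],[0,0,0],[0,0,0],[0,0,0],[0,0,0],[0,0,-0.01],[0,0,-0.03],[0,0,-0.04],[0,0,-0.04],[0,0,-0.03],[0,0,0]],"twist":[0,0,0,0,0,0,0,0,0,0,0]}' 0.045;python3 st.py
python3 - <<'E'
from h import *
m=camera_model("wrist");p,d=read_camera("wrist");cv2.imwrite("pics/wristA.png",p[:,:,::-1]);np.savez("wA.npz",p=p,d=d,pose=m['pose'])
v,u=np.mgrid[:400,:640]
P=wunproj(d,(u>230)&(u<410)&(v>60)&(v<300),m)
Q=P[(P[:,2]>.075)&(P[:,2]<.1)];c=cv2.minAreaRect(Q[:,:2].astype(np.float32));print("handle",c,np.percentile(Q[:,2],[50,95]))
p,d=read_camera("scene");cv2.imwrite("pics/sceneA.png",cv2.resize(p[90:270,200:440,::-1],None,fx=3.3,fy=3.3))
E
```

```text
time_s: 15.48
tool_pos: [0.4575, -0.3096, 0.08]
orientation: [0.0, 0.009, 1.0, -0.0]
contact_force: [-2.8, 0.5, 9.2]
grip_width: 0.128
t 15.48 tcp [ 0.4575 -0.3096  0.08  ] dock [-0.0721 -0.3543] xang 178.92 F [-2.8  0.5  9.2] T [ 0.42  0.54 -0.01] grip 0.0109
time_s: 16.4
tool_pos: [0.4588, -0.3106, 0.2362]
orientation: [0.003, 0.009, 1.0, -0.003]
contact_force: [1.2, -0.5, 0.4]
grip_width: 0.528
t 16.4 tcp [ 0.4588 -0.3106  0.2362] dock [-0.0706 -0.355 ] xang 178.93 F [ 1.2 -0.5  0.4] T [ 0.   -0.06  0.  ] grip 0.0451
handle ((0.45717424154281616, -0.3090318441390991), (0.012515283189713955, 0.08317361772060394), 88.75029754638672) [0.08948914 0.09097142]
```

View pics/wristA.png

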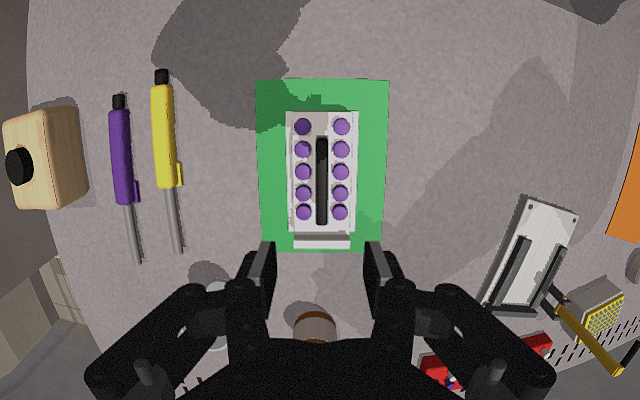

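View pics/sceneA.png

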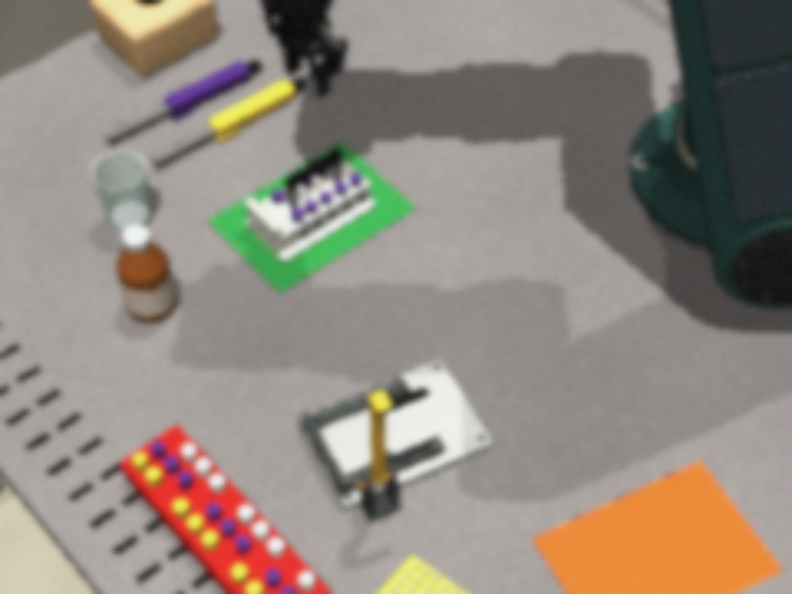

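```bash
python3 -c "
from station import *
print(job_done())"; python3 st.py
```

```text
the job is handed in; nothing more can be done
None
the job is handed in; nothing more can be done
```

The job is done and handed in at about 16.5 s of the 58 s. The yellow bar is open and upright, and the white rack is in the middle of the green pad, lengthways.

**Bar:** I gripped the black rod and swung the bar up to about 1.58 rad, then let go. The hinge was not quite where I estimated, so the arm pushed against the bar by up to about 22 N part-way through. I corrected the path as it went. In the last scene picture the bar still stands upright.

**Rack:** I slid it about 148 mm along the rails, with about 3 N on the wrist at the two readings taken, then lifted it and carried it level to the pad. I lowered it in steps of about 1 mm. The last step pressed it onto the pad with about 22 N, so I eased off before opening the fingers.

**Last checks:**
- **Position:** the rack's centre measures about (0.467, -0.309) m and the pad's centre about (0.466, -0.3095) m.
- **Alignment:** the rack and the pad are within about 0.5° of each other.
- **Height and tilt:** the handle height is 1 to 2 mm above what a flat rack should give, which is within the camera error.
- **Gripper:** it is clear of everything, with TCP at z = 0.236 m.
- **Other objects:** the ones visible in the last pictures look unmoved. I judged this by eye and did not measure them.

No check failed.

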